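Sweep the olive rolls into the display tray

TASK

Sweep the three small olive rolls across the counter with the closed fingers and in through the open side of the steel display tray, until each roll is wholly inside the tray. Push them gently: do not pinch, squash or lift them. Leave the plain roll, the jam jar and the dip cup where they stand.

Things in the scene. Friction and masses are not known exactly. Their poses are not given: they have to be found in the camera images.
- olive1: small olive roll: round crusty bun, tan with dark purple olive bits, diameter 46, height 34, about 40 g, rigid, flat base 37 across, widest 10 to 20 mm above its base, stands on the counter; origin at its centre (17 mm above its base), z up through its top; its yaw means nothing
- olive2: second small olive roll: round crusty bun, tan with dark purple olive bits, diameter 46, height 34, about 40 g, rigid, flat base 37 across, widest 10 to 20 mm above its base, stands on the counter; origin at its centre (17 mm above its base), z up through its top; its yaw means nothing
- olive3: third small olive roll: round crusty bun, tan with dark purple olive bits, diameter 46, height 34, about 40 g, rigid, flat base 37 across, widest 10 to 20 mm above its base, stands on the counter; origin at its centre (17 mm above its base), z up through its top; its yaw means nothing
- tray: shallow steel tray fixed to the counter, 200 along x, 160 along y, its whole -y side open towards the rolls (tray yaw within 0.3 rad of 0); other three sides: walls 4 thick, 30 high, inner width 192, 5 mm rim overhanging outside; floor 3 above the counter, reached by a smooth ramp 22 long from the open edge at y = -80. Origin under its centre, on the counter; +y goes straight in
- plain_roll: bystander: pale floury plain roll, no olives, diameter 60, height 40, loose; origin at its centre, 20 above its base
- jam_jar: bystander: jam jar with red cap and paper label, diameter 52, height 65, loose, upright; origin under its centre
- dip_cup: bystander: blue ceramic dip cup, open on top, rim diameter 64, height 50, loose, upright; origin under its centre

How it is judged:
At the end, for the whole second after the job is handed in: each of the three olive rolls is at rest on the tray's floor or ramp, wholly past its open edge (3 mm of overhang is allowed) and between its walls; the three bystanders are within 20 mm of where they began (x of olive1 in the frame of tray between -0.1 and 0.1 m and y of olive1 in the frame of tray between -0.06 and 0.08 m and height (world z) of each of olive1, olive2, olive3 below 0.036 m and linear speed of each of olive1, olive2, olive3 below 0.02 m/s and x of olive2 in the frame of tray between -0.1 and 0.1 m and y of olive2 in the frame of tray between -0.06 and 0.08 m and x of olive3 in the frame of tray between -0.1 and 0.1 m and y of olive3 in the frame of tray between -0.06 and 0.08 m and distance of each of plain_roll, jam_jar, dip_cup from where it was at the start of the episode below 0.02 m); the robot touches nothing.
It fails at once if an olive roll was lifted (its centre more than 36 mm above the counter) (height (world z) of any of olive1, olive2, olive3 above 0.036 m).
It fails at once if an olive roll was pinched or squashed (fingers press it with more than 15 N) (contact force between the fingers and olive1 above 15 N or contact force between the fingers and olive2 above 15 N or contact force between the fingers and olive3 above 15 N).
It fails at once if a bystander was moved more than 20 mm or tipped over (distance of any of plain_roll, jam_jar, dip_cup from where it was at the start of the episode above 0.02 m or angle between any of plain_roll, jam_jar, dip_cup's own z axis and vertical above 0.4 rad).
It also fails if it takes over 70 s, if anything falls off the work surface, if the arm or the gripper's body presses on something with over 40 N, if the wrist force passes 120 N, or if a joint passes its speed limit or range.

ROBOT

A 7-joint arm with a two-finger parallel gripper is mounted at the origin on the work surface. World frame = base frame: x ahead of the robot, y to its left, z up, the work surface at z = 0. Lengths are in m, angles in rad, forces in N, time in s.
With the tool pointing down it reaches from about 0.425 to 0.975 m from the base axis. Payload 16.7 kg.
Tool frame: the origin (TCP) lies between the finger pads; the fingertips stand 11 mm ahead of it and the grasp point (between the pads) lies 8 mm behind it; z points along the fingers, y is the line along which they close (so a half turn about z gives the same grasp; the last joint's range is limited). The gripper opens to 85 mm and grips with 20 to 120 N. Pads are 22 mm wide; open, the fingers measure 114 mm over their backs; the gripper's body (76 mm by 85 mm) begins 54 mm behind the grasp point. The pads swing forward as they close: fully open they stand 13 mm farther back than shut.
Start: joints at [-1.357, 0.426, 0.074, 1.606, -0.034, 1.111, -0.067], TCP at [0.24, 0.631, 0.242] pointing down, gripper open.
Joint ranges: [-2.85, 2.85], [-0.5, 2.14], [-1.23, 1.37], [0.21, 2.46], [-1.02, 4.16], [0.16, 2.05], [-2.73, 2.73]. Speed limits (rad/s): [1.89, 1.89, 2.39, 2.39, 3.01, 3.01, 3.01].

INTERFACE

Orientations are given as a unit quaternion [x, y, z, w].
In Python, from bench import env, eyes, order gives the robot as it stands.
- The arm moves only by the tool apply_moves, never from a script. Its argument "deltas" is a list of rows, each a list of 7 numbers: the closure, from 0 (fully open) to 1 (shut), then the shift along the tool's x, y, z in mm, then the turn, a rotation vector about the tool's x, y, z in rad. A call has 1 to 8 rows; each row shifts and turns the commanded pose from where the row before left it, along the tool's axes as they then stand; what a row does not reach is not made up. A row lasts 1/12 s, in which the tool goes at most 41.7 mm and 7.16 degrees, less where a joint would pass 70% of its speed; a pose out of reach is approached as far as the arm can. A call with a gripper value outside its range is refused whole. The fingers move at their own pace and stop on an object; "newtons" is the grip in N (left out, the last holds). Time passes only in rows, so rows that do not move let the fingers close. It gives the time, the measured TCP pose, the force, the opening and the grip force at its end, in the units of the state.
- env.get_state(): the state, without advancing time (a new reading comes with each control period).
- eyes.snapshot(name): name is "scene" or "side" or "wrist"; returns a dict with "img" (420x560x3 uint8, blue, green, red), "depth" (420x560 float32, m along the optical axis (not along the pixel's ray), 0 where there is no reading), "camera_matrix" (3x3 intrinsics, pixels), "R" (3x3) and "t" (3): a world point X has camera coordinates R X + t. Camera axes: x right, y down, z forward; pixel columns grow to the right and rows downward; lengths in m; the calibration is good to about 2 mm. A picture is of the moment at which its call begins.
- order.finish_job(): hands the job in; it is judged then, once.
The state is a dict: "clock": time; "qpos": joint angles; "joint_velocities": joint speeds; "effort": joint torques, N m; "eef_pos": TCP position; "tool_rot": TCP orientation; "wrist_force": force on the tool from outside, world axes, zero at the start; "ft_torque": the same for the moment, N m; "grip_width": finger opening in m; "grip_force": force on a finger pad.
Only numpy, scipy, OpenCV 4.12 (cv2) and the standard library are available. Lean on these libraries where they do the work, as an engineer would, in place of code of your own. Each camera call takes 0.05 s, during which the arm holds its last target. There are 200 camera calls.

## Working session

There is one attempt and no reset: what is moved stays moved. The work goes in short steps, Python scripts to look and compute and a tool call to move; the robot and the scene stay as the last step left them, time stands still between calls to the robot, and variables do not carry over. Pictures are saved under pics/ and viewed, at most 10 in all, crops included, and the job is handed in when it is done.

Besides the shell and the picture viewer there is one more tool, called after "Emit:" as a command line: name --pt "numbers of a row" for each row, then --argument value for the rest. apply_moves: Moves the arm, as the interface text tells. Its arguments: {"type":"object","properties":{"deltas":{"type":"array","items":{"type":"array","items":{"type":"number"}}},"newtons":{"type":"number"}},"required":["deltas"]}

```bash
mkdir -p pics; ls; python3 - <<'E'
from bench import env, eyes
import cv2
print(env.get_state())
for n in ("scene","side"):
    s=eyes.snapshot(n); cv2.imwrite(f"pics/{n}0.png",s["img"]); print(n,s["camera_matrix"],s["R"],s["t"])
E
```

```text
pics
{'clock': 0.0, 'qpos': array([-1.35745944,  0.42672037,  0.0738322 ,  1.60661798, -0.03408726,
        1.1107986 , -0.06711907]), 'joint_velocities': array([-0.00112932,  0.00192427, -0.00036652,  0.00046171,  0.00030052,
       -0.00042157, -0.00026703]), 'effort': array([ 1.10154131e-03, -9.49843097e+01,  3.76247227e+00, -4.63503957e+01,
        1.94837025e-02,  1.02339240e-02,  3.23001636e-06]), 'eef_pos': array([0.2394539 , 0.63067284, 0.24161295]), 'tool_rot': array([ 1.80438844e-01,  9.83585996e-01, -6.39241826e-04, -6.74267640e-05]), 'wrist_force': array([ 0.59251033, -0.32829805,  0.66588789]), 'ft_torque': array([-0.01454574,  0.02524466, -0.03615647]), 'grip_force': 0.0, 'grip_width': 0.0853751021110458}
scene [[439.58075548   0.         282.02548519]
 [  0.         439.58075548 200.33386519]
 [  0.           0.           1.        ]] [[ 0.75553976  0.65500981 -0.0110376 ]
 [ 0.48905274 -0.57516202 -0.65575611]
 [-0.43587509  0.49005184 -0.75489211]] [-0.38183829 -0.28530814  1.26307053]
side [[424.00011676   0.         282.88993204]
 [  0.         424.00011676 210.21745386]
 [  0.           0.           1.        ]] [[ 0.86929362 -0.49390879  0.01956277]
 [-0.24379184 -0.46283699 -0.8522602 ]
 [ 0.42999318  0.73609512 -0.52275218]] [-0.50694552  0.15577     0.81357804]
```

View pics/scene0.png

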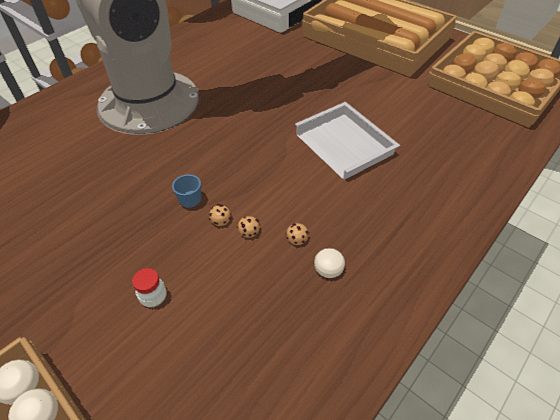

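View pics/side0.png

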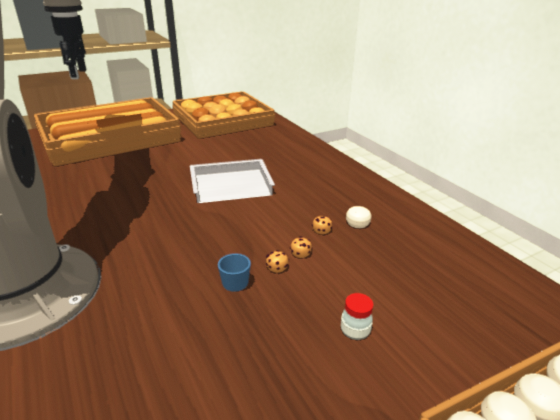

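Scene view: the olive rolls are at (220,215), (249,227) and (298,234). The plain roll is at (330,263), the cup at (187,190), the jar at (150,288), and the tray is around (347,140) with its open side facing the rolls. The side view agrees.

```bash
cat > h.py <<'E'
from bench import env, eyes, order
import numpy as np, cv2
def cloud(n):
    s=eyes.snapshot(n); K=s["camera_matrix"]; d=s["depth"].astype(float)
    v,u=np.indices(d.shape)
    c=np.stack([(u-K[0,2])/K[0,0]*d,(v-K[1,2])/K[1,1]*d,d],-1)
    P=(c-s["t"])@s["R"]; P[d<=0]=np.nan
    return s,P
def circ(p):   # robust centre of a circular outline in xy
    (c,r)=cv2.minEnclosingCircle((p[:,:2]*1000).astype(np.float32)); return np.round(c,1),round(r,1)
def blobs(n,zmin=.006):
    s,P=cloud(n); z=P[...,2]
    m=((z>zmin)&(z<.08)&(P[...,0]>.3)&(P[...,0]<.95)&(abs(P[...,1])<.5)).astype(np.uint8)
    k,l,st,_=cv2.connectedComponentsWithStats(m,connectivity=4)
    for i in range(1,k):
        if st[i,4]<60: continue
        p=P[l==i]; bgr=s["img"][l==i].mean(0).astype(int)
        print(n,st[i,:5],"circ",circ(p),"mean",np.round(p.mean(0)*1000),"ztop",round(np.percentile(p[:,2],98)*1000),bgr)
    return s,P,l
E
python3 - <<'E'
from h import *
for n in ("scene","side"):
    s,P,l=blobs(n)
    print("table z", np.nanmedian(P[225:250,380:400,2]) if n=="scene" else np.nanmedian(P[300:320,280:300,2]))
    if n=="scene":
        for u,v in [(297,123),(345,105),(398,145),(345,177),(347,140),(320,150),(298,135),(345,174)]: print(u,v,np.round(P[v,u]*1000))
E
```

```text
scene [ 296  102  105   75 1480] circ (array([533.9, 217.1]), 135.0) mean [536. 242.  22.] ztop 32 [147 148 153]
scene [173 175  29  31 697] circ (array([ 374. , -171.9]), 32.6) mean [ 373. -172.   32.] ztop 51 [101  83  62]
scene [210 204  22  22 353] circ (array([ 474.2, -169.3]), 23.7) mean [ 478. -173.   26.] ztop 34 [ 78 117 158]
scene [238 216  23  21 364] circ (array([ 542.7, -150.2]), 24.1) mean [ 547. -155.   26.] ztop 34 [ 77 114 155]
scene [286 223  24  22 375] circ (array([633.6, -97.7]), 24.4) mean [ 638. -103.   25.] ztop 35 [ 79 117 159]
scene [315 249  30  29 697] circ (array([ 729.4, -114. ]), 29.5) mean [ 733. -120.   31.] ztop 40 [180 200 212]
scene [133 268  34  39 953] circ (array([ 511.7, -386.2]), 26.1) mean [ 519. -389.   48.] ztop 67 [ 92  97 168]
table z -0.0013078070078179377
297 123 [413. 167.  32.]
345 105 [461. 313.  29.]
398 145 [655. 266.  28.]
345 177 [608. 111.   6.]
347 140 [532. 226.   2.]
320 150 [502. 151.   2.]
298 135 [422. 161.   1.]
345 174 [607. 110.  16.]
side [190 159  84  42 918] circ (array([533. , 214.4]), 133.9) mean [552. 254.  22.] ztop 32 [165 172 180]
side [346 207  25  20 409] circ (array([ 726.1, -115.8]), 29.5) mean [ 719. -124.   27.] ztop 39 [198 223 233]
side [312 216  20  17 277] circ (array([ 631.8, -100.7]), 24.1) mean [ 626. -107.   23.] ztop 34 [ 63 124 185]
side [289 237  23  20 330] circ (array([ 539.7, -151.7]), 24.1) mean [ 535. -160.   24.] ztop 34 [ 64 127 187]
side [266 250  23  22 369] circ (array([ 470.3, -173. ]), 23.9) mean [ 466. -178.   24.] ztop 34 [ 66 129 188]
side [217 254  33  36 948] circ (array([ 374.1, -172.7]), 33.7) mean [ 373. -174.   32.] ztop 50 [110  88  59]
side [ 340  294   33   45 1175] circ (array([ 507.7, -387.5]), 26.2) mean [ 501. -395.   45.] ztop 66 [104 117 201]
table z -0.0009119981652183838
```

Emit:
apply_moves --pt "1 -34 -22.5 0 0 0 0" --pt "1 -34 -22.5 0 0 0 0" --pt "1 -34 -22.5 0 0 0 0" --pt "1 -34 -22.5 0 0 0 0" --pt "1 -34 -22.5 0 0 0 0" --pt "1 -34 -22.5 0 0 0 0" --pt "1 -34 -22.5 0 0 0 0" --pt "1 -34 -22.5 0 0 0 0" --newtons 20

```text
clock: 0.87
eef_pos: [0.4307, 0.3643, 0.2424]
tool_rot: [0.18, 0.984, 0.0, -0.0]
wrist_force: [1.1, 1.3, -0.9]
grip_width: -0.0001
grip_force: 0.0
```

Emit:
apply_moves --pt "1 -34 -22.5 0 0 0 0" --pt "1 -34 -22.5 0 0 0 0" --pt "1 -34 -22.5 0 0 0 0" --pt "1 -34 -22.5 0 0 0 0" --pt "1 0 0 0 0 0 0.124" --pt "1 0 0 0 0 0 0.124" --pt "1 0 0 0 0 0 0.124" --pt "1 0 0 0 0 0 0.124"

```text
clock: 1.53
eef_pos: [0.5253, 0.2334, 0.2422]
tool_rot: [0.419, 0.908, -0.0, -0.0]
wrist_force: [-0.0, 0.3, -0.2]
grip_width: -0.0002
grip_force: 0.0
```

Emit:
apply_moves --pt "1 0 0 0 0 0 0.124" --pt "1 0 0 0 0 0 0.124" --pt "1 0 0 0 0 0 0.124" --pt "1 0 0 0 0 0 0.124" --pt "1 0 0 0 0 0 0.124" --pt "1 0 0 0 0 0 0.124" --pt "1 0 0 0 0 0 0" --pt "1 0 0 0 0 0 0"

```text
clock: 2.2
eef_pos: [0.525, 0.2339, 0.2422]
tool_rot: [0.717, 0.697, -0.0, 0.0]
wrist_force: [0.1, -0.5, -0.0]
grip_width: 0.0001
grip_force: 0.0
```

```bash
cat >> h.py <<'E'
from scipy.spatial.transform import Rotation as Ro
O=np.array([534,214.]); yaw=-.238
def w2t(p): c,s=np.cos(yaw),np.sin(yaw); d=np.array(p[:2])-O; return np.round([c*d[0]+s*d[1],-s*d[0]+c*d[1]],1)
def t2w(p): c,s=np.cos(yaw),np.sin(yaw); return O+np.array([c*p[0]-s*p[1],s*p[0]+c*p[1]])
def goto(x,y,z,th=None):  # tool-frame shift (mm) and z-turn to reach a world target (mm, deg)
    s=env.get_state(); R=Ro.from_quat(s["tool_rot"]).as_matrix(); p=s["eef_pos"]*1000
    a=np.degrees(np.arctan2(R[1,0],R[0,0])); 
    print("t",round(s["clock"],2),"tcp",np.round(p,1),"theta",round(a,1),"zaxis",np.round(R[:,2],3),"w",round(s["grip_width"],4),"F",np.round(s["wrist_force"],1),
     "\n shift",np.round(R.T@(np.array([x,y,z])-p),1),"turn",None if th is None else round(np.radians(a-th),3))
E
python3 - <<'E'
from h import *
r=cv2.minAreaRect
s,P=cloud("scene"); z=P[...,2]
m=(z>.022)&(z<.04); m[:95]=0; m[182:]=0; m[:,:290]=0; m[:,405:]=0
print(r((P[m][:,:2]*1000).astype(np.float32)))
s,P=cloud("side"); z=P[...,2]
m=(z>.022)&(z<.04); m[:155]=0; m[204:]=0; m[:,:185]=0; m[:,280:]=0
print(r((P[m][:,:2]*1000).astype(np.float32)))
goto(470,-218,17,88)
E
```

```text
((534.2181396484375, 216.84298706054688), (171.27883911132812, 216.1114501953125), 74.65985870361328)
((534.071533203125, 215.99403381347656), (174.94822692871094, 213.85191345214844), 74.488037109375)
t 2.3 tcp [525.1 233.9 242.3] theta 88.4 zaxis [-0. -0. -1.] w -0.0003 F [ 0.3  0.1 -1.1] 
 shift [-453.2  -42.6  225.3] turn 0.007
```

Emit:
apply_moves --pt "1 -41 -3.9 0 0 0 0" --pt "1 -41 -3.9 0 0 0 0" --pt "1 -41 -3.9 0 0 0 0" --pt "1 -41 -3.9 0 0 0 0" --pt "1 -41 -3.9 0 0 0 0" --pt "1 -41 -3.9 0 0 0 0" --pt "1 -41 -3.9 0 0 0 0" --pt "1 -41 -3.9 0 0 0 0"

```text
clock: 2.97
eef_pos: [0.4828, -0.095, 0.2426]
tool_rot: [0.717, 0.697, 0.0, 0.0]
wrist_force: [0.8, -0.2, -0.4]
grip_width: 0.0
grip_force: 0.0
```

Emit:
apply_moves --pt "1 -41 -3.9 0 0 0 0" --pt "1 -41 -3.9 0 0 0 0" --pt "1 -43 -3.9 0 0 0 0" --pt "1 0 0 41 0 0 0" --pt "1 0 0 41 0 0 0" --pt "1 0 0 41 0 0 0" --pt "1 0 0 30 0 0 0.007" --pt "1 0 0 0 0 0 0"

```text
clock: 3.63
eef_pos: [0.465, -0.2153, 0.0846]
tool_rot: [0.72, 0.694, -0.002, -0.003]
wrist_force: [-1.7, 0.9, -0.6]
grip_width: -0.0002
grip_force: 0.0
```

```bash
sed -i 's/O=.*/O=np.array([533.5,214.]); yaw=-.268/' h.py; python3 - <<'E'
from h import *
goto(470,-218,18,88)
s,P=cloud("scene"); cv2.imwrite("pics/s1.png",cv2.resize(s["img"][130:330,120:400],None,fx=2.5,fy=2.5))
s,P=cloud("wrist"); cv2.imwrite("pics/w1.png",s["img"])
for p in [(472,-171),(541,-151),(633,-99),(728,-115),(374,-172)]: print(w2t(p))
E
```

```text
t 3.63 tcp [ 465.  -215.3   84.6] theta 87.9 zaxis [-0.008  0.001 -1.   ] w -0.0002 F [-1.7  0.9 -0.6] 
 shift [-2.6  5.6 66.6] turn -0.002
[  42.6 -387.5]
[ 103.9 -350. ]
[ 178.8 -275.5]
[ 274.7 -265.8]
[ -51.6 -414.5]
```

View pics/s1.png

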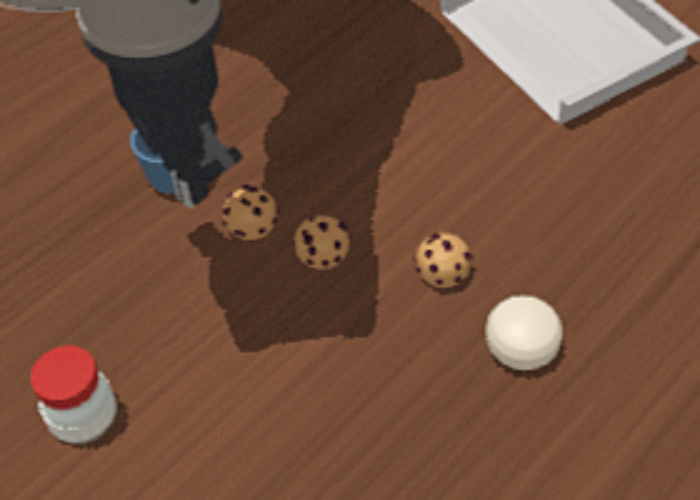

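The fingertips sit at about (190,190) in the crop, just behind roll 1 at (250,212). Everything else is undisturbed.

Emit:
apply_moves --pt "1 -1 3 30 0 0 0" --pt "1 -1 2 25 0 0 0" --pt "1 0 0 11 0 0 0" --pt "1 0 0 0 0 0 0"

```text
clock: 4.07
eef_pos: [0.473, -0.2182, 0.0235]
tool_rot: [0.72, 0.694, -0.0, -0.0]
wrist_force: [-0.5, 0.7, -0.5]
grip_width: -0.0001
grip_force: 0.0
```

```bash
python3 - <<'E'
from h import *
goto(471,-218,18,88); print(np.round(env.get_state()["qpos"],2))
E
```

```text
t 4.07 tcp [ 473.  -218.2   23.5] theta 87.8 zaxis [-0.  0. -1.] w -0.0001 F [-0.5  0.7 -0.5] 
 shift [ 0.2 -2.   5.5] turn -0.003
[-0.12  0.56  0.53  2.13 -0.51  0.58  0.75]
```

Emit:
apply_moves --pt "1 0 -2 5 0 0 0" --pt "1 6 0 0 0 0 0" --pt "1 4 0 0 0 0 0" --pt "1 4 0 0 0 0 0" --pt "1 6 0 0 0 0 0" --pt "1 8 0 0 0 0 0" --pt "1 10 0 0 0 0 0" --pt "1 10 0 0 0 0 0"

```text
clock: 4.73
eef_pos: [0.4728, -0.1691, 0.0184]
tool_rot: [0.721, 0.693, 0.0, 0.0]
wrist_force: [0.4, -0.1, 0.3]
grip_width: -0.0001
grip_force: 0.2
```

Emit:
apply_moves --pt "1 12 0 0 0 0 0" --pt "1 14 0 0 0 0 0" --pt "1 14 0 0 0 0 0" --pt "1 14 0 0 0 0 0" --pt "1 14 0 0 0 0 0" --pt "1 12 0 0 0 0 0" --pt "1 8 0 0 0 0 0" --pt "1 4 0 0 0 0 0"

```text
clock: 5.4
eef_pos: [0.4762, -0.0766, 0.0182]
tool_rot: [0.72, 0.694, -0.0, -0.0]
wrist_force: [0.1, -0.6, 0.1]
grip_width: 0.0001
grip_force: 0.1
```

```bash
cat >> h.py <<'E'
def rolls(n="scene"):  # olive roll centres by colour: purple-speckled tan blobs of 22-36 mm height
    s,P=cloud(n); z=P[...,2]; hsv=cv2.cvtColor(s["img"],cv2.COLOR_BGR2HSV)
    reg=(z>.01)&(z<.045)&(P[...,0]>.35)&(P[...,0]<.8)&(P[...,1]>-.3)&(P[...,1]<.35)
    m=(reg&(hsv[...,1]>70)).astype(np.uint8)
    m=cv2.morphologyEx(m,cv2.MORPH_CLOSE,np.ones((3,3)))&reg.astype(np.uint8)
    k,l,st,_=cv2.connectedComponentsWithStats(m,connectivity=4)
    for i in range(1,k):
        if st[i,4]<60: continue
        p=P[l==i]; c,r=circ(p); print(n,st[i,4],"c",c,"r",r,"tray",w2t(c),"ztop",round(np.percentile(p[:,2],98)*1000))
    return s
E
python3 - <<'E'
from h import *
goto(471,-218,18,88); rolls(); rolls("side")
E
```

```text
t 5.4 tcp [476.2 -76.6  18.2] theta 87.9 zaxis [-0.  0. -1.] w 0.0001 F [ 0.1 -0.6  0.1] 
 shift [-141.5    0.     0.2] turn -0.002
scene 188 c [ 369.4 -170.1] r 26.6 tray [ -56.5 -413.8] ztop 44
scene 105 c [492.4 -49.3] r 24.0 tray [  30.1 -264.8] ztop 29
scene 199 c [ 383.5 -177.3] r 27.0 tray [ -41.  -417.1] ztop 43
scene 356 c [ 543.3 -150.7] r 23.9 tray [ 106.  -349.1] ztop 34
scene 364 c [634.  -98.3] r 24.4 tray [ 179.6 -274.5] ztop 35
side 254 c [ 630.9 -100.3] r 23.5 tray [ 177.2 -277.3] ztop 34
side 78 c [462.2 -58.8] r 26.0 tray [   3.5 -281.9] ztop 33
side 313 c [ 538.7 -153.1] r 24.1 tray [ 102.2 -352.6] ztop 34
side 346 c [ 375.7 -167.8] r 26.4 tray [ -51.1 -410. ] ztop 45
side 264 c [ 373.1 -188.2] r 23.4 tray [ -48.2 -430.3] ztop 44
```

```bash
python3 - <<'E'
from h import *
a=eyes.snapshot("side")["img"][150:300,180:400]; b=eyes.snapshot("wrist")["img"]
cv2.imwrite("pics/c2.png",np.hstack([cv2.resize(a,(440,300)),cv2.resize(b,(360,300))]))
E
```

```text
(no output)
```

View pics/c2.png

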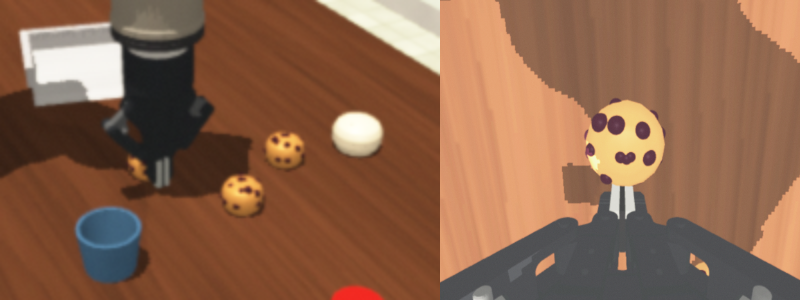

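The wrist view shows the roll centred ahead of the fingertips, at about (625,143) against the finger seam at 621. The push is straight.

Emit:
apply_moves --pt "1 4 0 0 0 0 0" --pt "1 8 0 0 0 0 0" --pt "1 12 0 0 0 0 0" --pt "1 14 0 0 0 0 0" --pt "1 14 0 0 0 0 0" --pt "1 14 0 0 0 0 0" --pt "1 14 0 0 0 0 0" --pt "1 10 0 0 0 0 0"

```text
clock: 6.27
eef_pos: [0.4798, 0.0131, 0.0182]
tool_rot: [0.721, 0.693, 0.0, -0.0]
wrist_force: [-0.8, -0.3, 0.5]
grip_width: 0.0001
grip_force: 0.1
```

Emit:
apply_moves --pt "1 8 0 0 0 0 0" --pt "1 8 0 0 0 0 0" --pt "1 8 0 0 0 0 0" --pt "1 8 0 0 0 0 0" --pt "1 8 0 0 0 0 0" --pt "1 8 0 0 0 0 0" --pt "1 6 0 0 0 0 0" --pt "1 3 0 0 0 0 0"

```text
clock: 6.93
eef_pos: [0.4822, 0.0695, 0.0183]
tool_rot: [0.721, 0.693, 0.0, -0.0]
wrist_force: [-0.4, -0.4, 0.2]
grip_width: -0.0002
grip_force: 0.1
```

```bash
cat >> h.py <<'E'
def wrist():   # roll seen from the wrist, relative to the tool (mm along tool x,y)
    s,P=cloud("wrist"); st=env.get_state(); R=Ro.from_quat(st["tool_rot"]).as_matrix()
    T=(P-st["eef_pos"])@R*1000; hsv=cv2.cvtColor(s["img"],cv2.COLOR_BGR2HSV)
    m=(P[...,2]>.008)&(P[...,2]<.042)&(T[...,0]>6)&(T[...,0]<90)&(abs(T[...,1])<50)&(hsv[...,1]>60)
    l=cv2.connectedComponentsWithStats(m.astype(np.uint8)); i=1+np.argmax(l[2][1:,4]); m=l[1]==i
    c,r=circ(T[m]); w=R@np.array([c[0],c[1],0])+st["eef_pos"]*1000
    print("roll rel tool",c,"r",r,"n",m.sum(),"world",np.round(w,1),"tray",w2t(w))
E
python3 - <<'E'
from h import *
goto(488,200,18,88); wrist()
E
```

```text
t 6.93 tcp [482.2  69.5  18.3] theta 87.8 zaxis [ 0.  0. -1.] w -0.0002 F [-0.4 -0.4  0.2] 
 shift [130.6   0.9   0.3] turn -0.003
roll rel tool [32780.3  2414.6] r 24760.3 n 11671 world [4.14080e+03 3.27346e+04 2.35000e+01] tray [-5133.1 32314.9]
```

Emit:
apply_moves --pt "1 6 0 0 0 0 0" --pt "1 10 0 0 0 0 0" --pt "1 10 0 0 0 0 0" --pt "1 10 0 0 0 0 0" --pt "1 10 0 0 0 0 0" --pt "1 10 0 0 0 0 0" --pt "1 10 0 0 0 0 0" --pt "1 8 0 0 0 0 0"

```text
clock: 7.65
eef_pos: [0.4849, 0.1439, 0.0183]
tool_rot: [0.721, 0.693, -0.0, -0.0]
wrist_force: [-0.1, -0.1, -1.2]
grip_width: 0.0002
grip_force: 0.2
```

Emit:
apply_moves --pt "1 10 0 0 0 0 0" --pt "1 10 0 0 0 0 0" --pt "1 10 0 0 0 0 0" --pt "1 8 0 0 0 0 0" --pt "1 6 0 0 0 0 0" --pt "1 4 0 0 0 0 0" --pt "1 2 0 0 0 0 0" --pt "1 0 0 0 0 0 0"

```text
clock: 8.32
eef_pos: [0.4869, 0.1927, 0.0183]
tool_rot: [0.721, 0.693, -0.0, 0.0]
wrist_force: [0.4, -1.8, -1.0]
grip_width: -0.0003
grip_force: 0.0
```

```bash
sed -i 's/circ(T\[m\])/circ(T[m]\/1000)/' h.py; python3 - <<'E'
from h import *
goto(545,-205,18,92.5); wrist()
E
```

```text
t 8.32 tcp [486.9 192.7  18.3] theta 87.8 zaxis [-0. -0. -1.] w -0.0003 F [ 0.4 -1.8 -1. ] 
 shift [-3.951e+02  7.350e+01  3.000e-01] turn -0.082
roll rel tool [34.   2.4] r 24.4 n 12018 world [490.7 226.2  18.3] tray [-44.5   0.4]
```

Emit:
apply_moves --pt "1 -12 0 0 0 0 0" --pt "1 0 0 -35 0 0 0" --pt "1 -20 5 -35 0 0 0" --pt "1 -38 9 0 0 0 0" --pt "1 -38 9 0 0 0 0" --pt "1 -38 9 0 0 0 0" --pt "1 -38 9 0 0 0 0" --pt "1 -38 9 0 0 0 0"

```text
clock: 9.03
eef_pos: [0.5276, -0.0343, 0.0885]
tool_rot: [0.721, 0.693, 0.0, -0.0]
wrist_force: [0.5, 0.4, 0.3]
grip_width: -0.0002
grip_force: 0.0
```

Emit:
apply_moves --pt "1 -38 9 0 0 0 0" --pt "1 -38 9 0 0 0 0" --pt "1 -38 2 0 0 0 0" --pt "1 -38 0 0 0 0 0" --pt "1 -13 0 0 0 0 -0.056" --pt "1 0 0 0 0 0 0" --pt "1 0 0 0 0 0 0" --pt "1 0 0 0 0 0 0"

```text
clock: 9.7
eef_pos: [0.5413, -0.1966, 0.0882]
tool_rot: [0.701, 0.713, 0.0, -0.0]
wrist_force: [-0.1, 1.1, 0.3]
grip_width: 0.0002
grip_force: 0.0
```

```bash
python3 - <<'E'
from h import *
goto(542,-197,18,91); wrist()
E
```

```text
t 9.7 tcp [ 541.3 -196.6   88.2] theta 90.9 zaxis [-0.     0.001 -1.   ] w 0.0002 F [-0.1  1.1  0.3] 
 shift [-0.5  0.7 70.2] turn -0.002
roll rel tool [45.5  1.1] r 24.8 n 5360 world [ 541.9 -150.5   88.2] tray [ 104.6 -349.3]
```

Emit:
apply_moves --pt "1 0 0.5 35 0 0 0" --pt "1 0 0.5 30 0 0 0" --pt "1 0 0 5 0 0 0" --pt "1 5 0 0 0 0 0" --pt "1 4 0 0 0 0 0" --pt "1 4 0 0 0 0 0" --pt "1 6 0 0 0 0 0" --pt "1 8 0 0 0 0 0"

```text
clock: 10.42
eef_pos: [0.543, -0.1695, 0.0195]
tool_rot: [0.701, 0.713, 0.001, 0.001]
wrist_force: [0.2, 0.2, 0.8]
grip_width: -0.0002
grip_force: 0.2
```

Emit:
apply_moves --pt "1 10 0 0 0 0 0" --pt "1 12 0 0 0 0 0" --pt "1 14 0 0 0 0 0" --pt "1 14 0 0 0 0 0" --pt "1 14 0 0 0 0 0" --pt "1 14 0 0 0 0 0" --pt "1 12 0 0 0 0 0" --pt "1 10 0 0 0 0 0"

```text
clock: 11.08
eef_pos: [0.5405, -0.068, 0.0184]
tool_rot: [0.701, 0.713, 0.0, -0.0]
wrist_force: [0.6, 0.3, -0.4]
grip_width: 0.0004
grip_force: 0.1
```

```bash
python3 - <<'E'
from h import *
goto(536,169,18,91); wrist()
E
```

```text
t 11.08 tcp [540.5 -68.   18.4] theta 91.0 zaxis [-0.  0. -1.] w 0.0004 F [ 0.6  0.3 -0.4] 
 shift [ 2.371e+02 -2.000e-01  5.000e-01] turn 0.001
roll rel tool [31.2 -2. ] r 24.9 n 11536 world [538.  -35.1  18.2] tray [  70.3 -239.1]
```

Emit:
apply_moves --pt "1 8 0 0 0 0 0" --pt "1 12 0 0 0 0 0" --pt "1 14 0 0 0 0 0" --pt "1 14 0 0 0 0 0" --pt "1 14 0 0 0 0 0" --pt "1 14 0 0 0 0 0" --pt "1 12 0 0 0 0 0" --pt "1 10 0 0 0 0 0"

```text
clock: 11.8
eef_pos: [0.5388, 0.0293, 0.0183]
tool_rot: [0.701, 0.713, -0.0, -0.0]
wrist_force: [0.4, -0.5, 0.3]
grip_width: 0.0005
grip_force: 0.1
```

Emit:
apply_moves --pt "1 10 0 0 0 0 0" --pt "1 10 0 0 0 0 0" --pt "1 10 0 0 0 0 0" --pt "1 10 0 0 0 0 0" --pt "1 10 0 0 0 0 0" --pt "1 10 0 0 0 0 0" --pt "1 8 0 0 0 0 0" --pt "1 6 0 0 0 0 0"

```text
clock: 12.47
eef_pos: [0.5376, 0.1032, 0.0183]
tool_rot: [0.701, 0.713, 0.0, -0.0]
wrist_force: [-0.7, -0.4, 0.7]
grip_width: -0.0004
grip_force: 0.1
```

```bash
python3 - <<'E'
from h import *
goto(536,161,18,91); wrist()
E
```

```text
t 12.47 tcp [537.6 103.2  18.3] theta 91.0 zaxis [-0.  0. -1.] w -0.0004 F [-0.7 -0.4  0.7] 
 shift [57.8 -0.6  0.3] turn 0.0
roll rel tool [32.2 -2. ] r 24.6 n 11843 world [535.  136.3  18.2] tray [ 22.  -74.5]
```

Emit:
apply_moves --pt "1 8 0 0 0 0 0" --pt "1 10 0 0 0 0 0" --pt "1 10 0 0 0 0 0" --pt "1 10 0 0 0 0 0" --pt "1 8 0 0 0 0 0" --pt "1 6 0 0 0 0 0" --pt "1 3 0 0 0 0 0" --pt "1 0 0 0 0 0 0"

```text
clock: 13.18
eef_pos: [0.5367, 0.1579, 0.0182]
tool_rot: [0.701, 0.713, -0.0, -0.0]
wrist_force: [-0.6, -0.2, -0.6]
grip_width: 0.0002
grip_force: 0.0
```

```bash
python3 - <<'E'
from h import *
wrist(); goto(651,-141,88,113.4)
E
```

```text
roll rel tool [34.7 -2.6] r 24.3 n 12070 world [533.5 191.8  18.3] tray [  5.9 -21.4]
t 13.23 tcp [536.7 157.2  18.3] theta 91.0 zaxis [-0. -0. -1.] w 0.0002 F [-0.3 -0.1 -0.2] 
 shift [-300.1  109.1  -69.7] turn -0.391
```

Emit:
apply_moves --pt "1 -12 0 0 0 0 0" --pt "1 0 0 -35 0 0 0" --pt "1 -20 5 -35 0 0 0" --pt "1 -36 14 0 0 0 0" --pt "1 -36 14 0 0 0 0" --pt "1 -36 14 0 0 0 0" --pt "1 -36 14 0 0 0 0" --pt "1 -36 14 0 0 0 0"

```text
clock: 13.9
eef_pos: [0.6152, -0.0571, 0.0885]
tool_rot: [0.701, 0.713, 0.0, 0.0]
wrist_force: [0.6, 0.7, 0.4]
grip_width: -0.0003
grip_force: 0.0
```

Emit:
apply_moves --pt "1 -36 14 0 0 0 0" --pt "1 -36 14 0 0 0 0" --pt "1 -16 6 0 0 0 -0.1" --pt "1 0 0 0 0 0 -0.1" --pt "1 0 0 0 0 0 -0.1" --pt "1 0 0 0 0 0 -0.09" --pt "1 0 0 0 0 0 0" --pt "1 0 0 0 0 0 0"

```text
clock: 14.57
eef_pos: [0.6502, -0.1425, 0.0884]
tool_rot: [0.551, 0.834, 0.0, -0.0]
wrist_force: [-0.7, -0.8, -0.1]
grip_width: -0.0001
grip_force: 0.0
```

```bash
python3 - <<'E'
from h import *
goto(651,-141,18,113.4); wrist()
E
```

```text
t 14.57 tcp [ 650.2 -142.5   88.4] theta 113.1 zaxis [-0.  0. -1.] w -0.0001 F [-0.7 -0.8 -0.1] 
 shift [ 1.1  1.3 70.4] turn -0.006
roll rel tool [47.7  2. ] r 24.9 n 5552 world [633.5 -97.5  88.4] tray [ 178.9 -273.9]
```

Emit:
apply_moves --pt "1 0 1 35 0 0 0" --pt "1 0 1 30 0 0 0" --pt "1 0 0 5 0 0 0" --pt "1 6 0 0 0 0 0" --pt "1 5 0 0 0 0 0" --pt "1 4 0 0 0 0 0" --pt "1 6 0 0 0 0 0" --pt "1 8 0 0 0 0 0"

```text
clock: 15.28
eef_pos: [0.6417, -0.1134, 0.0197]
tool_rot: [0.55, 0.835, 0.0, 0.001]
wrist_force: [0.5, 0.1, 0.7]
grip_width: 0.0001
grip_force: 0.2
```

Emit:
apply_moves --pt "1 10 0 0 0 0 0" --pt "1 12 0 0 0 0 0" --pt "1 14 0 0 0 0 0" --pt "1 14 0 0 0 0 0" --pt "1 14 0 0 0 0 0" --pt "1 14 0 0 0 0 0" --pt "1 12 0 0 0 0 0" --pt "1 10 0 0 0 0 0"

```text
clock: 15.95
eef_pos: [0.6009, -0.0201, 0.0183]
tool_rot: [0.549, 0.836, 0.0, -0.0]
wrist_force: [0.9, -0.7, -0.7]
grip_width: 0.0001
grip_force: 0.1
```

```bash
python3 - <<'E'
from h import *
goto(*t2w((50,-115)),18); wrist()
E
```

```text
t 15.95 tcp [600.9 -20.1  18.3] theta 113.4 zaxis [-0.  0. -1.] w 0.0001 F [ 0.9 -0.7 -0.7] 
 shift [120.7  -2.    0.3] turn None
roll rel tool [31.  -2.4] r 24.9 n 11736 world [585.9   9.1  18.1] tray [ 104.8 -183.7]
```

Emit:
apply_moves --pt "1 8 0 0 0 0 0" --pt "1 12 0 0 0 0 0" --pt "1 14 0 0 0 0 0" --pt "1 14 0 0 0 0 0" --pt "1 14 0 0 0 0 0" --pt "1 10 0 0 0 0 0" --pt "1 6 0 0 0 0 0" --pt "1 3 0 0 0 0 0"

```text
clock: 16.67
eef_pos: [0.5692, 0.0534, 0.0183]
tool_rot: [0.549, 0.836, 0.0, -0.0]
wrist_force: [0.6, 0.1, -0.5]
grip_width: -0.0
grip_force: 0.1
```

Emit:
apply_moves --pt "1 0 0 0 0 0 0" --pt "1 -15 0 0 0 0 0" --pt "1 -10 0 0 0 0 0" --pt "1 0 0 0 0 0 0"

```text
clock: 17.0
eef_pos: [0.5804, 0.0263, 0.0186]
tool_rot: [0.551, 0.834, -0.0, 0.001]
wrist_force: [0.1, -0.8, 0.5]
grip_width: -0.0002
grip_force: 0.0
```

```bash
python3 - <<'E'
from h import *
goto(0,0,18,75); wrist()
E
```

```text
t 17.0 tcp [580.4  26.3  18.6] theta 113.1 zaxis [ 0.001 -0.001 -1.   ] w -0.0002 F [ 0.1 -0.8  0.5] 
 shift [ 203.7 -544.1    0. ] turn 0.665
roll rel tool [60.7 -1.9] r 24.9 n 13698 world [554.3  82.6  18.4] tray [  54.9 -121.2]
```

Emit:
apply_moves --pt "1 0 -34 0 0 0 0" --pt "1 0 0 0 0 0 0.1" --pt "1 0 0 0 0 0 0.1" --pt "1 0 0 0 0 0 0.1" --pt "1 0 0 0 0 0 0.1" --pt "1 0 0 0 0 0 0.1" --pt "1 0 0 0 0 0 0.1" --pt "1 0 0 0 0 0 0.1"

```text
clock: 17.72
eef_pos: [0.5481, 0.0162, 0.0183]
tool_rot: [0.804, 0.594, 0.0, -0.0]
wrist_force: [-0.5, 0.6, 0.0]
grip_width: -0.0001
grip_force: 0.0
```

Emit:
apply_moves --pt "1 0 0 0 0 0 0" --pt "1 0 0 0 0 0 0"

```text
clock: 17.88
eef_pos: [0.5481, 0.0163, 0.0182]
tool_rot: [0.802, 0.598, -0.0, 0.0]
wrist_force: [0.4, -0.1, 0.3]
grip_width: 0.0003
grip_force: 0.0
```

```bash
python3 - <<'E'
from h import *
goto(540,35,18,73); wrist()
E
```

```text
t 17.88 tcp [548.1  16.3  18.2] theta 73.4 zaxis [-0. -0. -1.] w 0.0003 F [ 0.4 -0.1  0.3] 
 shift [ 15.6 -13.1   0.2] turn 0.007
roll rel tool [ 65.4 -13.1] r 24.9 n 14009 world [554.2  82.7  18.2] tray [  54.7 -121.2]
```

Emit:
apply_moves --pt "1 6 -13 0 0 0 0" --pt "1 10 0 0 0 0 0" --pt "1 6 0 0 0 0 0" --pt "1 5 0 0 0 0 0" --pt "1 4 0 0 0 0 0" --pt "1 4 0 0 0 0 0" --pt "1 6 0 0 0 0 0" --pt "1 8 0 0 0 0 0"

```text
clock: 18.6
eef_pos: [0.5501, 0.0667, 0.0183]
tool_rot: [0.803, 0.596, -0.0, 0.0]
wrist_force: [-0.6, -0.2, 1.2]
grip_width: 0.0002
grip_force: 0.2
```

Emit:
apply_moves --pt "1 8 0 0 0 0 0" --pt "1 10 0 0 0 0 0" --pt "1 10 0 0 0 0 0" --pt "1 10 0 0 0 0 0" --pt "1 8 0 0 0 0 0" --pt "1 6 0 0 0 0 0" --pt "1 4 0 0 0 0 0" --pt "1 0 0 0 0 0 0"

```text
clock: 19.27
eef_pos: [0.5663, 0.1214, 0.0182]
tool_rot: [0.802, 0.597, 0.0, -0.0]
wrist_force: [-0.3, 0.3, -0.3]
grip_width: -0.0001
grip_force: 0.0
```

```bash
python3 - <<'E'
from h import *
wrist(); goto(0,0,18)
E
```

```text
roll rel tool [34.8 -3.1] r 24.2 n 12081 world [573.1 154.8  18.2] tray [ 53.9 -46.6]
t 19.32 tcp [566.1 120.6  18.2] theta 73.2 zaxis [-0. -0. -1.] w 0.0001 F [-0.2 -0.4  0. ] 
 shift [-2.787e+02 -5.072e+02  3.000e-01] turn None
```

Roll 3 is now at y = -47 in the tray frame. I'll push it another 28 mm, then retreat and look.

Emit:
apply_moves --pt "1 6 0 0 0 0 0" --pt "1 8 0 0 0 0 0" --pt "1 7 0 0 0 0 0" --pt "1 5 0 0 0 0 0" --pt "1 2 0 0 0 0 0" --pt "1 -12 0 0 0 0 0" --pt "1 -15 0 0 0 0 0" --pt "1 0 0 -35 0 0 0"

```text
clock: 19.98
eef_pos: [0.5625, 0.1168, 0.0495]
tool_rot: [0.804, 0.595, -0.004, -0.0]
wrist_force: [-1.8, -1.1, 0.3]
grip_width: -0.0001
grip_force: 0.0
```

Emit:
apply_moves --pt "1 -30 0 -25 0 0 0" --pt "1 -40 0 -10 0 0 0" --pt "1 -40 0 0 0 0 0" --pt "1 -40 0 0 0 0 0" --pt "1 -40 0 0 0 0 0" --pt "1 0 0 0 0 0 0" --pt "1 0 0 0 0 0 0"

```text
clock: 20.57
eef_pos: [0.5099, -0.064, 0.0886]
tool_rot: [0.805, 0.594, 0.0, -0.0]
wrist_force: [-0.1, 1.8, -0.2]
grip_width: 0.0
grip_force: 0.0
```

```bash
python3 - <<'E'
from h import *
rolls(); s=rolls("side"); goto(0,0,0); blobs("scene"); blobs("side")
b=eyes.snapshot("scene")["img"]
cv2.imwrite("pics/e.png",np.hstack([cv2.resize(s["img"],(400,300)),cv2.resize(b,(400,300))]))
E
```

```text
scene 695 c [537.7 202. ] r 72.2 tray [  7.2 -10.5] ztop 37
scene 153 c [ 366.6 -158.8] r 19.7 tray [ -62.2 -403.7] ztop 43
scene 204 c [ 383.  -177.4] r 27.6 tray [ -41.5 -417.3] ztop 44
side 179 c [489.3 219.8] r 22.3 tray [-44.2  -6.1] ztop 36
side 197 c [539.  182.1] r 28.8 tray [ 13.8 -29.3] ztop 36
side 348 c [ 375.6 -168.2] r 26.5 tray [ -51.1 -410.4] ztop 44
side 271 c [ 373.6 -186.1] r 23.9 tray [ -48.2 -428.2] ztop 44
t 20.67 tcp [511.1 -61.   88.3] theta 73.1 zaxis [-0.  0. -1.] w 0.0001 F [-0.1 -0.5 -0.3] 
 shift [ -89.9 -506.8   88.4] turn None
scene [ 296  102  105   76 1462] circ (array([534.7, 218.2]), 136.0) mean [536. 242.  22.] ztop 32 [147 148 152]
scene [326 120  37  43 754] circ (array([536.5, 201.6]), 72.8) mean [542. 190.  27.] ztop 37 [ 83 121 162]
scene [173 175  29  32 697] circ (array([ 373.3, -172.7]), 33.4) mean [ 373. -172.   32.] ztop 51 [104  86  64]
scene [315 249  30  29 697] circ (array([ 729.8, -114.5]), 29.5) mean [ 733. -120.   31.] ztop 40 [184 204 216]
scene [133 268  34  39 953] circ (array([ 511.6, -386.1]), 26.2) mean [ 519. -389.   48.] ztop 66 [ 95 101 172]
side [190 160  61  41 825] circ (array([517.6, 220.5]), 123.2) mean [509. 262.  23.] ztop 35 [135 155 175]
side [225 175  26  15 230] circ (array([540.7, 179.9]), 34.6) mean [533. 179.  23.] ztop 37 [ 75 131 186]
side [346 207  25  20 409] circ (array([ 726.4, -115.8]), 29.3) mean [ 719. -124.   27.] ztop 39 [201 226 235]
side [217 254  33  36 951] circ (array([ 372.7, -172.3]), 33.1) mean [ 373. -174.   32.] ztop 50 [113  90  61]
side [ 340  294   33   45 1177] circ (array([ 508.2, -387.1]), 26.2) mean [ 501. -395.   45.] ztop 66 [106 120 205]
```

View pics/e.png

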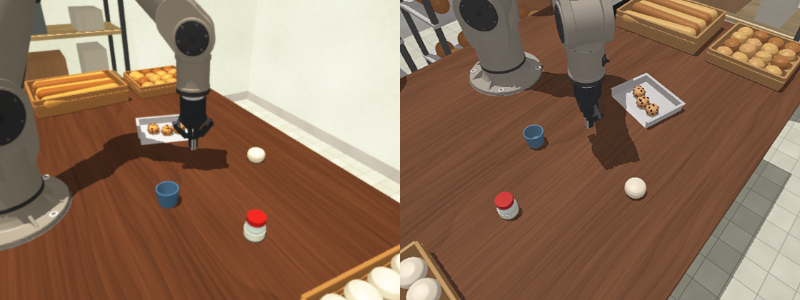

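All three rolls are in the tray at about (640,100) in the right half. The cup, jar and plain roll measure the same as at the start, and the arm is clear.

```bash
python3 -c "
from bench import order; print(order.finish_job())"
```

```text
the job is handed in; nothing more can be done
None
```

I swept all three olive rolls into the tray and handed the job in after about 21 s of robot time; the final images show every roll well inside the open edge and the plain roll, jar and cup where they started, though no verdict was returned.

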